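# Take the bread roll from under the wire shelf with the tongs

### The arm

A 6-joint arm with a two-finger parallel gripper is mounted at the origin on the work surface. World frame = base frame: x ahead of the robot, y to its left, z up, the work surface at z = 0. Lengths are in mm, angles in rad, forces in N, time in s.
With the tool pointing down it reaches from about 300 to 775 mm from the base axis. Payload 14.6 kg.
Tool frame: the origin (TCP) lies at the very end of the fingers, on their centre line; the grasp point (between the pads) lies 19 mm behind it (grip_point_offset is the distance from the TCP to the grasp point, in mm); z points along the fingers, y is the line along which they close (so a half turn about z gives the same grasp; the last joint's range is limited). The gripper opens to 94 mm and grips with 3 to 60 N. Pads are 16 mm wide; open, the fingers measure 119 mm over their backs; the gripper's body (75 mm by 177 mm) begins 78 mm behind the grasp point.
Start: joints at [-1.232, 0.3, 1.521, -0, 1.321, -0.067], TCP at [217.107, -505.325, 205.446] pointing down, gripper open.
Joint ranges: [-3.03, 3.03], [-0.79, 2.21], [0.23, 2.52], [-1.04, 4.18], [0, 3.07], [-2.55, 2.55]. Speed limits (rad/s): [2.22, 2.22, 2.57, 3.14, 3.14, 3.14].

### API

Orientations are given as [roll, pitch, yaw] about the fixed x, y, z axes, in that order (R = Rz(yaw) Ry(pitch) Rx(roll)).
In Python, from cell import read_state, camera, camera_info, sign_off, grip_point_offset gives the robot as it stands.
- The arm moves only by the shell command python3 -m handwheel 'ROWS' [FORCE]. ROWS is text: rows parted by semicolons, each of 5 numbers parted by spaces: the shift along the world's x, y, z in units of 40 mm (1.0 is 40 mm), then the turn about the world's z in units of 5 degrees (1.0 is 5 degrees), then the closure, from 0 (fully open) to 1 (shut). In form: dx dy dz yaw gripper; .... A call has 1 to 12 rows; each row shifts and turns the commanded pose from where the row before left it; what a row does not reach is not made up. A row lasts 1/12 s, in which the tool goes at most 41.7 mm and 7.16 degrees, less where a joint would pass 70% of its speed; a pose out of reach is approached as far as the arm can. A call is refused whole if a number of a shift passes 1 or a number of a turn 1, either way. A call with a gripper value outside its range is refused whole. The fingers move at their own pace and stop on an object; FORCE is the grip in N (left out, the last holds). Time passes only in rows, so rows that do not move let the fingers close. It gives the time, the measured TCP pose, the force, the opening and the grip force at its end, in the units of the state.
- read_state(): the state, without advancing time (a new reading comes with each control period).
- camera(name): name is "side" or "top"; returns (picture, depth): 480x640x3 uint8, red, green, blue; 480x640 float32, mm along the optical axis (not along the pixel's ray), 0 where there is no reading.
- camera_info(name): a dict with "intrinsics" (3x3 intrinsics, pixels), "world_from_camera" (4x4, takes a point from camera to world coordinates). Camera axes: x right, y down, z forward; pixel columns grow to the right and rows downward; lengths in mm; the calibration is good to about 2 mm. A picture is of the moment at which its call begins. camera_info takes no time and is no camera call.
- sign_off(): hands the job in; it is judged then, once.
The state is a dict: "clock": time; "joints": joint angles; "qd": joint speeds; "effort": joint torques, N m; "eef_pos": TCP position; "eef_rot": TCP orientation; "wrist_force": force on the tool from outside, world axes, zero at the start; "moment": the same for the moment, N m; "finger_gap": finger opening in mm; "finger_force": force on a finger pad.
Only numpy, scipy, OpenCV 4.12 (cv2) and the standard library are available. Lean on these libraries where they do the work, as an engineer would, in place of code of your own. Each camera call takes 0.05 s, during which the arm holds its last target. There are 200 camera calls.

### The job

Pick up the green-padded tongs, reach in under the front of the chrome wire shelf and close their jaws on the golden bread roll, then bring it out and hold it up so that the whole roll is higher than the shelf's wire deck, touching nothing but the tongs. Only the tongs may touch the roll, and the muffin, bottles, jars and shaker stay where they are. Finish while still gripping the tongs and holding the roll still in the air: do not put anything down or let go.

Things in the scene. Friction and masses are not known exactly. Their poses are not given: they have to be found in the camera images.
- riser: Fixed empty chrome wire shelf on four 10 mm steel posts (x -50 and +100, y +-140 mm) over a white board 12 mm thick (x -50 to +105, y +-125). Origin on the counter; x points from the open front in under the shelf. Deck of bars (5-6 mm thick, 41 mm apart) x -63 to +113, y +-145, underside 119, top 126 mm up. Roll and muffin stand on the board, about 120 mm apart along y, which is left varies.
- riser_edge (a point): Middle of the front edge of the shelf's deck (a 6 mm steel bar along y, 122 mm up); axes as the shelf. The roll's centre stands 40 to 50 mm behind this edge.
- roll_center (a point): Golden round bread roll with a pale cross on top, 44 mm across (vertical sides between 12 and 20 mm up), 35 mm tall, about 45 g, on the board under the shelf; the point is its centre, 17.5 mm above its underside.
- muffin_center (a point): Dark chocolate muffin in a white paper case, up to 48 mm across, 41 mm tall, beside the roll; leave it alone. The point is 20 mm above its underside.
- tongs_grip (a point): Steel tongs, 230 mm long, 110 g, lying flat. Point midway between the green grip pads, 20 mm above the tongs' underside, near the centre of mass; x along the tongs to the jaws, y across, z up. Each pad is 34 mm long (x) and 40 mm tall from the underside; over their outer faces 62 mm open, about 43 mm when closed on the roll. Hinge 100 mm behind; arms symmetric.
- tongs_jaws (a point): Point of the tongs where a round thing is held best, 115 mm ahead of the pads' middle (x as tongs_grip) and 12 mm above the underside. The two green jaws are shallow V cups 24 mm tall from the underside, reaching 15 mm ahead of and behind this point; least gap 77 mm when open, 96 mm over their outsides.
- tong_l (a joint): Closing angle of one tongs arm (the other follows): 0 open, about 0.10 closed on the roll, 0.16 shut empty. 0.01 narrows the pads by 2 mm and the jaws by 4.4 mm in all. A spring pushes each pad outwards with 3.5 N (open) to 4.5 N: pads squeezed 4 to 10 mm narrower carry the tongs still open, squeezing on shuts the jaws, and widening the grip reopens them.
- red_bottle: Bystander: red squeeze bottle, 52 mm across, 175 mm tall; origin at the centre of its underside. Leave alone.
- yellow_bottle: Bystander: yellow squeeze bottle with white nozzle, 52 mm across, 175 mm tall; origin at the centre of its underside. Leave alone.
- honey: Bystander: amber jar with yellow cap, 54 mm across, 120 mm tall; origin at the centre of its underside. Leave alone.
- shaker: Bystander: steel shaker with side handle, 56 mm across, 88 mm tall; origin at the centre of its underside. Leave alone.
- seed_jar: Bystander: clear seed jar with wooden lid, 86 mm across, 113 mm tall; origin at the centre of its underside. Leave alone.
- rest: Fixed bamboo rest 270 x 135 x 8 mm under the tongs; origin at the centre of its underside, x along its length.
Not all that is in view belongs to the job. Leave any blue or red look-alike of the part that bears roll_center alone.

How it is judged:
By the outcome, as a careful person would: the job done as asked, in the order asked, and still so for the second after the job is handed in, while the arm keeps its last pose, push and grip.
It also fails if it takes over 48 s, if anything falls off the work surface, if the arm or the gripper's body presses on something with over 40 N, if the wrist force passes 120 N, or if a joint passes its speed limit or range.

## Working session

There is one attempt and no reset: what is moved stays moved. The work goes in short steps, Python scripts to look and compute and a shell command to move; the robot and the scene stay as the last step left them, time stands still between calls to the robot, and variables do not carry over. Pictures are saved under pics/ and viewed, at most 10 in all, crops included, and the job is handed in when it is done.

```bash
mkdir -p pics
cat > h.py <<'E'
import numpy as np,cv2
from cell import *
def shot(n,f):
    im,d=camera(n); cv2.imwrite(f'pics/{f}.png',im[:,:,::-1]); np.savez(f'pics/{f}.npz',im=im,d=d); return im,d
def cloud(n,d):
    c=camera_info(n);K=np.array(c["intrinsics"]);T=np.array(c["world_from_camera"])
    v,u=np.mgrid[:480,:640]
    P=np.stack([(u-K[0,2])/K[0,0]*d,(v-K[1,2])/K[1,1]*d,d],-1)
    return P@T[:3,:3].T+T[:3,3]
E
python3 - <<'E'
from h import *
for n in("side","top"):
    im,d=shot(n,n+"0"); print(n,camera_info(n))
print(read_state(),grip_point_offset)
E
```

```text
side {'intrinsics': array([[481.8017322 ,   0.        , 315.50600032],
       [  0.        , 481.8017322 , 242.87133472],
       [  0.        ,   0.        ,   1.        ]]), 'world_from_camera': array([[-7.44542357e-01, -4.15464293e-01,  5.22538133e-01,
        -1.23902818e+02],
       [-6.67474055e-01,  4.76921048e-01, -5.71860735e-01,
         7.26835690e+02],
       [-1.16217179e-02, -7.74555186e-01, -6.32399557e-01,
         8.73507709e+02],
       [ 0.00000000e+00,  0.00000000e+00,  0.00000000e+00,
         1.00000000e+00]])}
top {'intrinsics': array([[604.80599795,   0.        , 318.13312497],
       [  0.        , 604.80599795, 240.06444693],
       [  0.        ,   0.        ,   1.        ]]), 'world_from_camera': array([[-1.02980389e-02, -9.93940836e-01,  1.09432926e-01,
         4.07864311e+02],
       [-9.99889588e-01,  1.14080435e-02,  9.52198258e-03,
         2.43938091e+01],
       [-1.07127029e-02, -1.09322785e-01, -9.93948573e-01,
         1.34023056e+03],
       [ 0.00000000e+00,  0.00000000e+00,  0.00000000e+00,
         1.00000000e+00]])}
{'clock': 0.1, 'joints': array([-1.23159886e+00,  3.00423975e-01,  1.52149342e+00, -2.95191416e-05,
        1.32071599e+00, -6.65937844e-02]), 'qd': array([-0.00138678, -0.00168258, -0.0005087 , -0.00092022, -0.00104277,
       -0.00034686]), 'effort': array([ 2.26321165e-03, -5.32634282e+01, -3.53280008e+01,  7.09765172e-02,
        2.35175702e-02, -8.00884709e-05]), 'eef_pos': array([ 217.02672902, -505.11982674,  204.94926528]), 'eef_rot': array([-3.14055232e+00, -4.07252297e-05,  4.05798553e-01]), 'wrist_force': array([ 0.49495643, -0.44754282, -0.11816575]), 'moment': array([ 0.00995722, -0.02313223, -0.00595282]), 'finger_force': 0.0, 'finger_gap': 94.26485587613138} 18.8
```

View pics/side0.png

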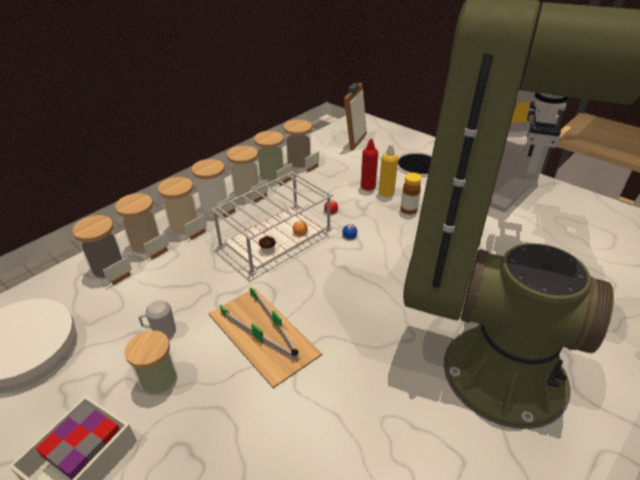

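View pics/top0.png

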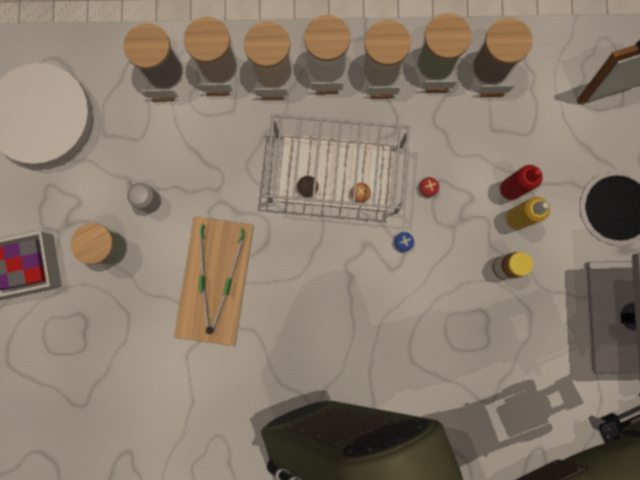

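The side view shows the tongs at about (265,335), the roll at (300,229) and the muffin at (267,242). In the top view the pads are at (201,284) and (227,286), the jaws at (202,232) and (240,235), the roll at (361,191) and the muffin at (308,186). Blue and red look-alikes lie outside the shelf.

```bash
cat >> h.py <<'E'
def ray(n,u,v,z):
    c=camera_info(n);K=np.array(c["intrinsics"]);T=np.array(c["world_from_camera"])
    r=T[:3,:3]@np.linalg.inv(K)@np.array([u,v,1.]);o=T[:3,3]
    return o+r*(z-o[2])/r[2]
def blobs(m,amin=10):
    n,l,s,c=cv2.connectedComponentsWithStats(m.astype(np.uint8))
    return [(s[i,4],c[i],l==i) for i in range(1,n) if s[i,4]>=amin]
E
python3 - <<'E'
from h import *
np.set_printoptions(precision=1,suppress=True)
for n in("top","side"):
    z=np.load(f'pics/{n}0.npz');im,d=z['im'],z['d'];P=cloud(n,d)
    hsv=cv2.cvtColor(im,cv2.COLOR_RGB2HSV);h,s,v=[hsv[...,i] for i in range(3)]
    g=(h>45)&(h<80)&(s>140)&(v>50)
    print(n,'green')
    for a,c,m in blobs(g):
        p=P[m&(d>0)]; print(a,c,'cloud med',np.median(p,0),'zmax',np.percentile(p[:,2],[5,95]),'ray z28',ray(n,*c,28),'z20',ray(n,*c,20))
    print('orange in shelf')
    o=(h>5)&(h<20)&(s>110)&(v>90)
    box=np.zeros_like(o); 
    if n=="top": box[150:215,270:400]=1
    else: box[215:245,285:312]=1
    for a,c,m in blobs(o&box): p=P[m&(d>0)];print(a,c,np.median(p,0),np.percentile(p[:,2],[5,95]),ray(n,*c,30),ray(n,*c,36))
    dk=(v<80)
    box[:]=0
    if n=="top": box[170:200,290:325]=1
    else: box[230:255,250:285]=1
    for a,c,m in blobs(dk&box): print('muffin',a,c,ray(n,*c,40))
z=np.load('pics/top0.npz');cv2.imwrite('pics/c1.png',cv2.resize(z['im'][105:225,250:420,::-1],None,fx=4.6,fy=4.6,interpolation=cv2.INTER_CUBIC))
E
```

```text
top green
orange in shelf
217 [362.  192.3] [653.1 -59.5  42.9] [35.4 48.5] [656.5 -60.4  30. ] [655.4 -60.   36. ]
muffin 263 [305.5 186.1] [669.9  63.2  40. ]
side green
17 [253.1 292.7] cloud med [564.5 206.1  23.8] zmax [16.1 33.5] ray z28 [561.  208.2  28. ] z20 [567.5 203.3  20. ]
11 [223.4 310.6] cloud med [570.9 294.7  24.9] zmax [20.  32.4] ray z28 [569.9 295.4  28. ] z20 [576.5 291.3  20. ]
49 [275.9 318.6] cloud med [452.3 236.3  39.1] zmax [21.1 49.3] ray z28 [458.  230.7  28. ] z20 [463.5 226.   20. ]
81 [257.1 332.8] cloud med [455.8 292.2  35.7] zmax [18.6 49.1] ray z28 [459.6 288.6  28. ] z20 [465.1 284.5  20. ]
orange in shelf
175 [299.7 228. ] [644.5 -48.7  39.5] [19.2 49.6] [652.7 -56.5  30. ] [647.1 -50.9  36. ]
muffin 136 [266.9 242.5] [666.4  59.7  40. ]
```

View pics/c1.png

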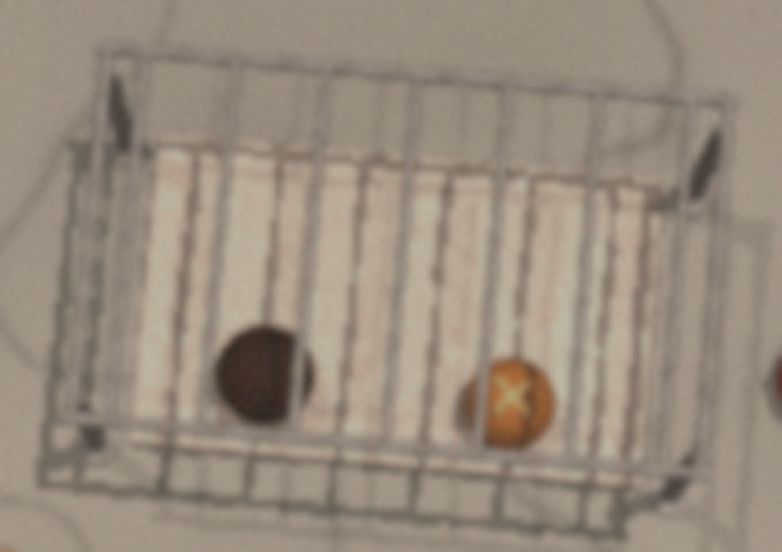

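The crop shows the deck's front bar from about (60,418) to (715,470), the back bar from (100,48) to (735,100), the roll at (508,403) and the muffin at (265,374).

Run:
```python
from h import *
np.set_printoptions(precision=1,suppress=True)
f=lambda x,y,z:ray("top",250+x/4.6,105+y/4.6,z)
FL,FR,BL,BR=f(60,418,122),f(715,470,122),f(100,48,122),f(735,100,122)
print(FL,FR,BL,BR,np.linalg.norm(FL-FR),np.linalg.norm(FL-BL))
for a,b in((FR,FL),(BR,BL)): e=a-b; print('x-dir yaw',np.degrees(np.arctan2(e[0],-e[1])))
B=[f(140,445,12),f(640,490,12),f(155,150,12),f(650,190,12)];print('board',B)
print('roll',f(508,403,30),f(508,395,47),'muffin',f(265,374,45))
z=np.load('pics/top0.npz');im,d=z['im'],z['d'];P=cloud("top",d)
hsv=cv2.cvtColor(im,cv2.COLOR_RGB2HSV);h,s,v=[hsv[...,i] for i in range(3)]
g=(h>45)&(h<90)&(s>80);g[:215]=0;g[310:]=0;g[:,:185]=0;g[:,260:]=0
for a,c,m in blobs(g,8): print(a,c,np.median(P[m],0),ray("top",*c,28),ray("top",*c,48),ray("top",*c,32))
k=(v<60);k[:315]=0;k[345:]=0;k[:,:195]=0;k[:,225:]=0
for a,c,m in blobs(k,8): print('hinge',a,c,ray("top",*c,25))
```

```text
[634.2 147.8 122. ] [ 607.3 -142.3  122. ] [803.3 129.7 122. ] [ 775.3 -155.7  122. ] 291.3598160803981 170.04879822580176
x-dir yaw -5.297388764135693
x-dir yaw -5.597704752360976
board [array([640.9, 120.2,  12. ]), array([ 616., -121.,   12.]), array([787.2, 112.3,  12. ]), array([ 764. , -129.3,   12. ])]
roll [655.9 -57.1  30. ] [656.5 -56.1  47. ] muffin [668.4  58.5  45. ]
27 [201.6 230.8] [575.1 291.5  30.5] [575.7 292.2  28. ] [573.1 288.1  48. ] [575.1 291.4  32. ]
23 [241.1 234.9] [564.7 204.7  31.7] [565.7 205.4  28. ] [563.3 202.7  48. ] [565.2 204.9  32. ]
55 [201.4 282.7] [461.1 287.7  45.7] [462.1 291.4  28. ] [461.3 287.3  48. ] [461.9 290.6  32. ]
52 [226.9 285.8] [453.9 232.8  46.8] [454.8 235.7  28. ] [454.1 232.5  48. ] [454.7 235.1  32. ]
hinge 25 [209.3 329.8] [360.7 273.7  25. ]
```

The measurements fit the given sizes:
- **Deck:** yaw about -5.5°, front middle at (621,3).
- **Roll:** (656,-57), 41 mm behind the edge.
- **Tongs:** grip point at (457.5,260), yaw about -7°.

Moving now.

```bash
python3 -m handwheel '.3 .95 0 -.3 0;.3 .95 0 -.3 0;.3 .95 0 -.3 0;.3 .95 0 -.3 0;.3 .95 0 -.3 0;.3 .95 0 -.3 0;.3 .95 0 -.3 0;.3 .95 0 -.3 0;.3 .95 0 -.3 0;.3 .95 0 -.3 0;.3 .95 0 -.3 0;.3 .95 0 -.3 0' 20; python3 -m handwheel '.3 .95 -.2 -.3 0;.3 .95 -.2 -.3 0;.3 .95 -.2 -.3 0;.3 .95 -.2 -.3 0;.3 .95 -.2 -.3 0;.3 .95 -.2 -.3 0;.3 .95 -.2 -.3 0;.3 .95 -.2 -.3 0;0 0 0 0 0;0 0 0 0 0;0 0 0 0 0'
```

```text
clock: 1.1
eef_pos: [361.0, -47.3, 205.5]
eef_rot: [3.141, -0.0, 0.09]
wrist_force: [1.2, -0.8, 0.2]
finger_gap: 93.9
finger_force: 0.0
clock: 2.02
eef_pos: [456.8, 254.3, 141.2]
eef_rot: [3.141, 0.001, -0.117]
wrist_force: [0.2, -0.4, -0.4]
finger_gap: 93.9
finger_force: 0.0
```

```bash
python3 -m handwheel '0 .07 -.4 -.06 0;0 .07 -.4 0 0;0 0 -.4 0 0;0 0 -.4 0 0;0 0 -.4 0 0;0 0 -.4 0 0;0 0 -.4 0 0;0 0 -.4 0 0;0 0 0 0 0;0 0 0 0 0'
python3 -c "
from h import *
shot('side','s1')
im,d=shot('top','t1')
cv2.imwrite('pics/c2.png',cv2.resize(np.load('pics/s1.npz')['im'][230:390,180:360,::-1],None,fx=3.7,fy=3.7,interpolation=cv2.INTER_CUBIC))"
```

```text
clock: 2.85
eef_pos: [457.1, 259.3, 13.9]
eef_rot: [3.141, 0.0, -0.124]
wrist_force: [-0.9, -0.6, 0.7]
finger_gap: 93.9
finger_force: 0.0
```

View pics/c2.png

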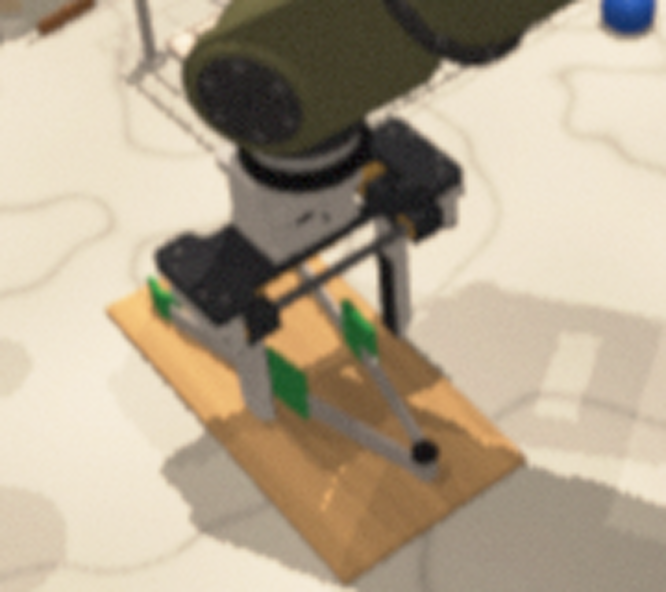

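The crop shows both pads, at (290,382) and (358,328), between the fingers and lined up with them. I'll squeeze to about 56 mm.

```bash
python3 -m handwheel '0 0 0 0 .4;0 0 0 0 .4;0 0 0 0 .4;0 0 0 0 .4;0 0 0 0 .4;0 0 0 0 .4' 30
```

```text
clock: 3.45
eef_pos: [457.3, 260.4, 13.7]
eef_rot: [-3.141, -0.0, -0.123]
wrist_force: [-0.5, 0.8, 2.8]
finger_gap: 58.0
finger_force: 4.1
```

```bash
python3 -m handwheel '0 0 0 0 .42;0 0 0 0 .42;0 0 .2 0 .42;0 0 .4 0 .42;0 0 .4 0 .42;0 0 .4 0 .42;0 0 .4 0 .42;0 0 .2 0 .42;0 0 0 0 .42;0 0 0 0 .42;0 0 0 0 .42'
cat >> h.py <<'E'
def green(f,n='side'):
    z=np.load(f'pics/{f}.npz');im,d=z['im'],z['d'];P=cloud(n,d)
    hsv=cv2.cvtColor(im,cv2.COLOR_RGB2HSV);h,s,v=[hsv[...,i] for i in range(3)]
    g=(h>45)&(h<90)&(s>110)&(v>40)
    for a,c,m in blobs(g,6):
        p=P[m&(d>0)]; print(a,c,np.median(p,0).round(1),'z',np.percentile(p[:,2],[3,97]).round(1))
E
python3 -c "
from h import *
shot('side','s2');green('s2')
shot('top','t2');green('t2','top')
cv2.imwrite('pics/c3.png',cv2.resize(np.load('pics/s2.npz')['im'][200:380,180:380,::-1],None,fx=3.3,fy=3.3,interpolation=cv2.INTER_CUBIC))"
```

```text
clock: 4.37
eef_pos: [456.6, 260.0, 92.5]
eef_rot: [3.141, 0.001, -0.123]
wrist_force: [-0.1, 0.3, -1.4]
finger_gap: 54.7
finger_force: 3.6
82 [274.         294.68292683] [449.1 237.1 119. ] z [ 98.2 130.2]
43 [259.74418605 309.76744186] [443.8 285.9 113.9] z [ 93.6 129.2]
```

View pics/c3.png

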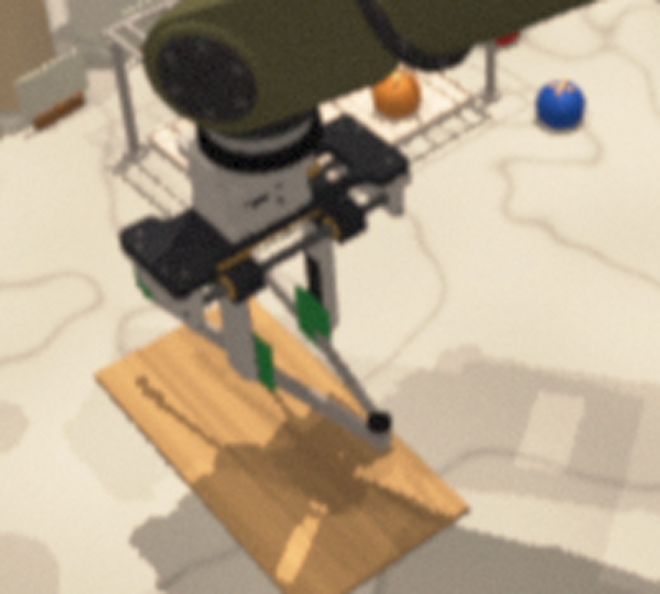

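The crop shows the tongs held clear of the rest, jaws open and hinge at (378,422). The roll is at (397,95). I'll check pitch before the carry.

```bash
python3 -c "
from h import *
np.set_printoptions(precision=1,suppress=True)
z=np.load('pics/s2.npz');P=cloud('side',z['d']);im=z['im']
for n,(r,c) in {'hinge':((324,331),(290,299)),'jaw':((281,291),(220,226))}.items():
    p=P[r[0]:r[1],c[0]:c[1]].reshape(-1,3);p=p[p[:,2]>60];print(n,len(p),p.mean(0) if len(p) else 0,p[:,2].max() if len(p) else 0,p[:,2].min())
z=np.load('pics/s1.npz');P=cloud('side',z['d']);p=P[347:355,291:298].reshape(-1,3);print('hinge before',p.mean(0),p[:,2].max())
"
```

```text
hinge 59 [357.2 270.  109.3] 113.39879900405674 93.48404646954123
jaw 41 [516.8 316.9 163.1] 230.3211768076261 89.76351434654134
hinge before [362.  269.8  28.9] 35.427485387462525
```

The tongs are level: the hinge rose as much as the TCP. Carrying them to a staging pose in front of the shelf.

```bash
python3 -m handwheel '-.05 -.2 0 0 .42;-.05 -.4 0 0 .42;-.05 -.6 0 0 .42;-.05 -.7 0 0 .42;-.05 -.8 0 0 .42;-.05 -.8 0 0 .42;-.05 -.8 0 0 .42;-.05 -.8 0 0 .42;-.05 -.7 0 0 .42;-.05 -.6 0 0 .42;-.05 -.5 0 0 .42;-.05 -.35 0 0 .42';python3 -m handwheel '0 0 -.2 0 .42;0 0 -.3 0 .42;0 0 -.3 0 .42;0 0 -.3 0 .42;0 0 -.2 0 .42;0 0 0 0 .42;0 0 0 0 .42;0 0 0 0 .42'
python3 -c "
from h import *
shot('side','s3');green('s3')
shot('top','t3');green('t3','top')
a=cv2.resize(np.load('pics/s3.npz')['im'][170:320,190:390,::-1],None,fx=3.9,fy=3.9,interpolation=cv2.INTER_CUBIC)
cv2.imwrite('pics/c4.png',a)"
```

```text
clock: 5.47
eef_pos: [432.3, -31.7, 93.1]
eef_rot: [3.141, 0.001, -0.124]
wrist_force: [0.8, 0.6, -1.0]
finger_gap: 54.2
finger_force: 3.6
clock: 6.13
eef_pos: [433.3, -29.6, 41.8]
eef_rot: [3.142, -0.001, -0.123]
wrist_force: [-0.2, -0.7, -1.2]
finger_gap: 54.6
finger_force: 3.6
24 [315.125 245.   ] [548.3  -7.1  53.5] z [44.5 60.8]
76 [361.77631579 252.75      ] [427.9 -52.6  65.9] z [46.5 79.6]
31 [351.93548387 264.64516129] [420.3  -4.5  61.7] z [41.7 77.2]
```

View pics/c4.png

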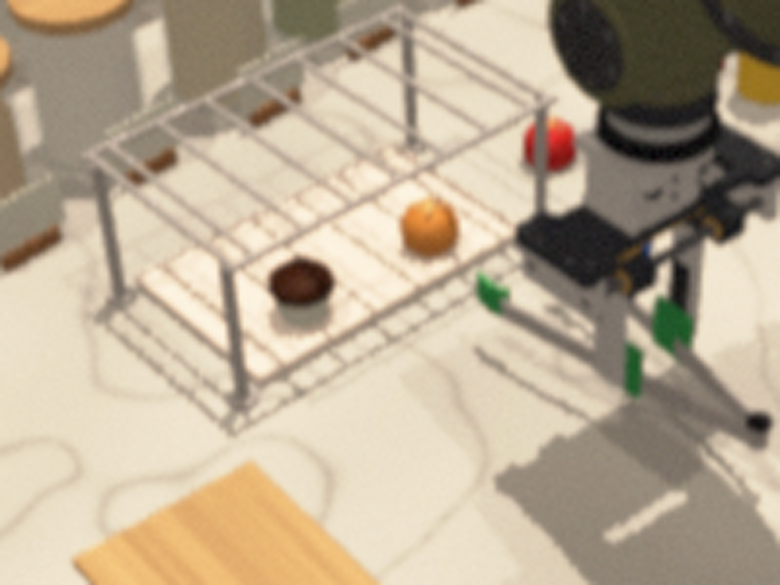

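The crop shows the left jaw at (490,292), about world (548,-7), as expected. The roll is at (430,229), free ahead, and the muffin at (300,285) is off to the side. Lowering and reaching in.

```bash
python3 -m handwheel '0 0 -.18 0 .42;0 0 -.18 0 .42;0 0 -.18 0 .42;.1 -.012 0 0 .42;.25 -.03 0 0 .42;.25 -.03 0 0 .42;.25 -.03 0 0 .42;.25 -.03 0 0 .42;.25 -.03 0 0 .42;.25 -.03 0 0 .42;0 0 0 0 .42';python3 -m handwheel '.25 -.03 0 0 .42;.25 -.03 0 0 .42;.25 -.03 0 0 .42;.25 -.03 0 0 .42;.1 -.012 0 0 .42;0 0 0 0 .42;0 0 0 0 .42;0 0 0 0 .42'
python3 -c "
from h import *
shot('side','s4');green('s4')
shot('top','t4');green('t4','top')
a=cv2.resize(np.load('pics/s4.npz')['im'][170:290,220:380,::-1],None,fx=4.9,fy=4.9,interpolation=cv2.INTER_CUBIC)
cv2.imwrite('pics/c5.png',a)"
```

```text
clock: 7.15
eef_pos: [498.5, -37.6, 19.7]
eef_rot: [-3.142, -0.001, -0.123]
wrist_force: [-0.7, 0.8, -1.7]
finger_gap: 54.6
finger_force: 3.6
clock: 7.82
eef_pos: [540.5, -42.6, 19.7]
eef_rot: [-3.142, 0.001, -0.123]
wrist_force: [-0.4, 0.2, -1.4]
finger_gap: 54.8
finger_force: 3.6
16 [290.5625 233.25  ] [654.3 -20.5  31.6] z [22.1 39.9]
64 [333.28125  239.921875] [534.7 -65.4  44. ] z [24.5 56.6]
21 [323.52380952 250.76190476] [527.3 -16.5  38.2] z [20.8 56.1]
```

View pics/c5.png

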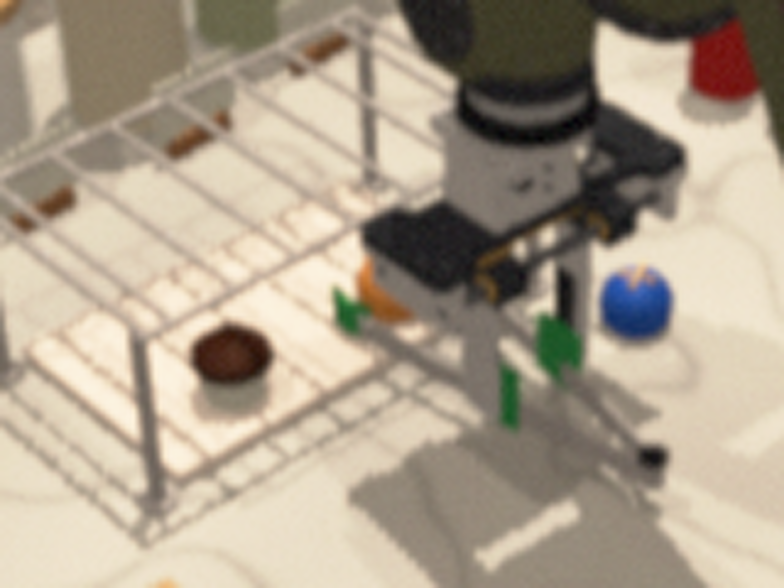

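The left jaw is at (345,312), about world (654,-20), beside the roll. The roll at (385,295) hasn't moved, and the muffin is clear. Closing gently.

```bash
python3 -m handwheel '0 0 0 0 .44;0 0 0 0 .46;0 0 0 0 .48;0 0 0 0 .5;0 0 0 0 .52;0 0 0 0 .54;0 0 0 0 .56;0 0 0 0 .6;0 0 0 0 .65;0 0 0 0 .7;0 0 0 0 .7;0 0 0 0 .7' 25;python3 -m handwheel '0 0 0 0 .7;0 0 0 0 .7;0 0 0 0 .7'
```

```text
clock: 8.92
eef_pos: [541.1, -42.7, 19.8]
eef_rot: [-3.142, 0.0, -0.123]
wrist_force: [0.4, 0.6, -0.3]
finger_gap: 42.3
finger_force: 25.0
clock: 9.17
eef_pos: [541.1, -42.7, 19.8]
eef_rot: [3.142, 0.0, -0.123]
wrist_force: [-0.1, 0.2, -0.7]
finger_gap: 42.5
finger_force: 25.0
```

The gap of 42.5 mm matches jaws closed on the roll. Lifting slightly and backing out.

```bash
python3 -m handwheel '0 0 .05 0 .7;0 0 .1 0 .7;0 0 .15 0 .7;0 0 .15 0 .7;0 0 .05 0 .7;0 0 0 0 .7;0 0 0 0 .7'
python3 -m handwheel '-.1 .012 0 0 .7;-.2 .024 0 0 .7;-.3 .036 0 0 .7;-.3 .036 0 0 .7;-.3 .036 0 0 .7;-.3 .036 0 0 .7;-.3 .036 0 0 .7;-.3 .036 0 0 .7;-.3 .036 0 0 .7;-.3 .036 0 0 .7;-.2 .024 0 0 .7;-.1 .012 0 0 .7'
python3 -c "
from h import *
shot('side','s5');green('s5')
z=np.load('pics/s5.npz');P=cloud('side',z['d']);hsv=cv2.cvtColor(z['im'],cv2.COLOR_RGB2HSV);o=(hsv[...,0]>5)&(hsv[...,0]<20)&(hsv[...,1]>110)&(hsv[...,2]>90)
for a,c,m in blobs(o,30):
  p=P[m&(z['d']>0)]; print(a,c,np.median(p,0),np.percentile(p[:,2],[3,97])) if abs(np.median(p,0)[1])<90 else 0
a=cv2.resize(z['im'][170:320,220:420,::-1],None,fx=3.9,fy=3.9,interpolation=cv2.INTER_CUBIC)
cv2.imwrite('pics/c6.png',a)"
```

```text
clock: 9.75
eef_pos: [541.2, -42.7, 40.0]
eef_rot: [3.142, -0.0, -0.123]
wrist_force: [0.1, -0.4, -1.5]
finger_gap: 42.5
finger_force: 25.0
clock: 10.75
eef_pos: [419.8, -28.1, 39.7]
eef_rot: [-3.142, 0.001, -0.123]
wrist_force: [0.9, -0.1, -0.8]
finger_gap: 42.5
finger_force: 25.0
27 [322.07407407 245.81481481] [532.8 -17.9  52.1] z [42.6 60.4]
85 [363.94117647 256.97647059] [415.2 -46.   63.8] z [41.9 76.8]
23 [357.34782609 267.52173913] [405.3  -7.3  55.7] z [42.4 72. ]
511 [207.35420744 168.01565558] [952.91340685  17.06371406 146.11895216] [134.44717075 149.28634552]
60 [326.15       242.08333333] [526.60235943 -29.02400212  62.06104081] [ 42.02748298 157.16052528]
```

View pics/c6.png

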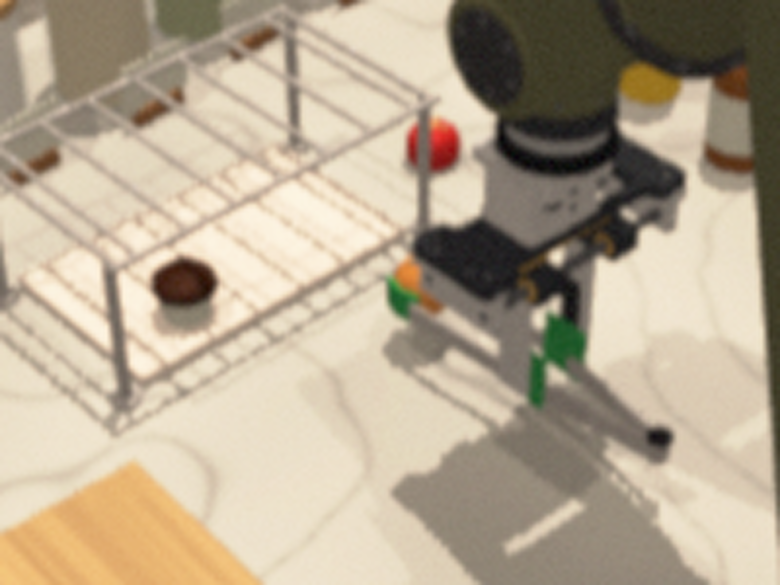

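The roll at (415,280) is out and held level in the jaws. The muffin still stands on the board at (183,288). Raising.

```bash
python3 -m handwheel '0 0 .1 0 .7;0 0 .25 0 .7;0 0 .4 0 .7;0 0 .5 0 .7;0 0 .5 0 .7;0 0 .5 0 .7;0 0 .5 0 .7;0 0 .5 0 .7;0 0 .4 0 .7;0 0 .25 0 .7;0 0 .1 0 .7;0 0 0 0 .7'
python3 -m handwheel '0 0 0 0 .7;0 0 0 0 .7;0 0 0 0 .7;0 0 0 0 .7;0 0 0 0 .7;0 0 0 0 .7'
python3 -c "
from h import *
shot('side','s6');green('s6')
z=np.load('pics/s6.npz')
cv2.imwrite('pics/c7.png',cv2.resize(z['im'][120:300,220:460,::-1],None,fx=3.3,fy=3.3,interpolation=cv2.INTER_CUBIC))"
```

```text
clock: 11.8
eef_pos: [421.5, -28.4, 200.3]
eef_rot: [3.142, -0.001, -0.123]
wrist_force: [-0.2, 0.3, -1.8]
finger_gap: 42.6
finger_force: 25.0
clock: 12.3
eef_pos: [421.0, -28.3, 199.6]
eef_rot: [-3.142, 0.0, -0.123]
wrist_force: [0.2, 0.1, -1.1]
finger_gap: 42.5
finger_force: 25.0
38 [321.5        195.84210526] [533.3 -17.3 212.9] z [201.3 220.3]
147 [365.06802721 208.        ] [411.8 -44.5 223.5] z [203.6 236.9]
```

View pics/c7.png

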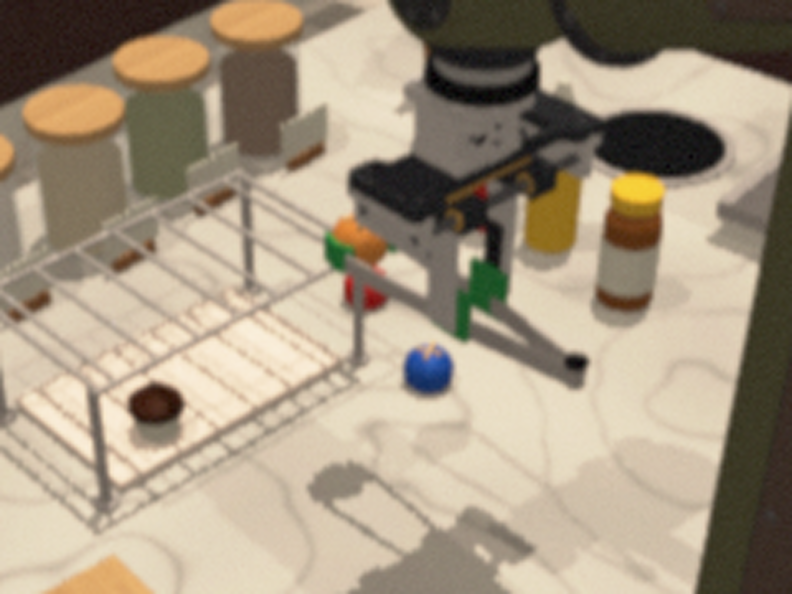

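The roll at (360,240) is held between the jaws, about 190 mm up and clear of the shelf, and nothing else was disturbed.

```bash
python3 -c "
from cell import *
print(sign_off())"
```

```text
the job is handed in; nothing more can be done
None
```

The job is handed in: the tongs hold the roll still in front of the shelf, with its underside about 190 mm up (the deck top is at 126 mm), and nothing else in view was moved.

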